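# Return the chromatography columns to their boxes

### The arm

A 7-joint arm with a two-finger parallel gripper is mounted at the origin on the work surface. World frame = base frame: x ahead of the robot, y to its left, z up, the work surface at z = 0. Lengths are in m, angles in rad, forces in N, time in s.
With the tool pointing down it reaches from about 0.425 to 0.925 m from the base axis. Payload 6.8 kg.
Tool frame: the origin (TCP) lies midway between the tips of the shut fingers; the grasp point (between the pads) lies 19 mm behind it; z points along the fingers, y is the line along which they close (so a half turn about z gives the same grasp; the last joint's range is limited). The gripper opens to 85 mm and grips with 20 to 120 N. Pads are 22 mm wide; open, the fingers measure 114 mm over their backs; the gripper's body (76 mm by 85 mm) begins 54 mm behind the grasp point. The pads swing forward as they close: fully open they stand 13 mm farther back than shut.
Start: joints at [-1.299, 0.477, 0.022, 1.555, -0.011, 1.109, -0.083], TCP at [0.25, 0.627, 0.196] pointing down, gripper open.
Joint ranges: [-2.96, 2.96], [-0.34, 2.1], [-1.41, 1.46], [0.24, 2.44], [-1.37, 4.51], [0.17, 1.92], [-2.96, 2.96]. Speed limits (rad/s): [2.39, 2.39, 3.14, 3.14, 3.14, 3.14, 3.14].

### API

Orientations are given as a unit quaternion [w, x, y, z].
In Python, from station import bot, imaging gives the robot as it stands.
- The arm moves only by the tool move_arm, never from a script. Its argument "commands" is a list that holds one entry, the list of rows, each a list of 7 numbers: the shift along the tool's x, y, z in m, then the turn, a rotation vector about the tool's x, y, z in degrees, then the finger opening in m, from 0 to 0.0854. In form: [[[x, y, z, rx, ry, rz, grip], ...]]. A call has 1 to 20 rows; each row shifts and turns the commanded pose from where the row before left it, along the tool's axes as they then stand; what a row does not reach is not made up. A row lasts 1/8 s, in which the tool goes at most 62.5 mm and 10.7 degrees, less where a joint would pass 70% of its speed; a pose out of reach is approached as far as the arm can. A call is refused whole if a number of a shift passes 0.0625 or a number of a turn 10.7, either way. A call with a gripper value outside its range is refused whole. The fingers move at their own pace and stop on an object; "squeeze" is the grip in N (left out, the last holds). Time passes only in rows, so rows that do not move let the fingers close. It gives the time, the measured TCP pose, the force, the opening and the grip force at its end, in the units of the state.
- bot.get_obs(): the state, without advancing time (a new reading comes with each control period).
- imaging.read_camera(name): name is "scene" or "top" or "wrist"; returns the picture (384x512x3 uint8, red, green, blue); there is no depth.
- imaging.calibration(name): a dict with "intrinsics" (3x3 intrinsics, pixels), "extrinsics" (4x4, takes a point from camera to world coordinates); the wrist camera has in their place "mount" (4x4, takes a point from camera to tool coordinates, whose origin is the TCP and whose axes are the flange's). Camera axes: x right, y down, z forward; pixel columns grow to the right and rows downward; lengths in m; the calibration is good to about 2 mm. The wrist camera is an equidistant fisheye: a pixel r from the principal point sees the ray r / f radians off the axis. A picture is of the moment at which its call begins: read the wrist's pose just before it. calibration takes no time and is no camera call.
- bot.hand_in(): hands the job in; it is judged then, once.
The state is a dict: "t": time; "q": joint angles; "joint_vel": joint speeds; "joint_torque": joint torques, N m; "eef_pos": TCP position; "tool_rot": TCP orientation; "contact_force": force on the tool from outside, world axes, zero at the start; "torque": the same for the moment, N m; "gripper_width": opening from 0.0 (shut) to 1.0 (fully open); "grasp_force": force on a finger pad.
Only numpy, scipy, OpenCV 4.12 (cv2) and the standard library are available. Lean on these libraries where they do the work, as an engineer would, in place of code of your own. Each camera call takes 0.05 s, during which the arm holds its last target. There are 200 camera calls.

### The job

The run is over: put the four steel chromatography columns back, each in the open box made for its length, lying right down in the foam groove. Lay each one down gently and never let one drop - a knock ruins the packing - and leave the wrench and the glass bottle where they are.

Things in the scene. Friction and masses are not known exactly. Their poses are not given: they have to be found in the camera images.
- column_280: loose column, 280 mm over all: steel tube, diameter 12.7 mm, paper label round it; at each end a hex fitting (19 mm across flats, 22 across corners, 15 long) and a 6 mm white plug; 238 mm of tube is free between. Lies level on its flats, axis 9.5 mm above the bench. Origin: on the axis at mid-length, its balance point; x along the tube (ends alike; may roll about x). About 240 g.
- column_180: loose column, 180 mm over all: steel tube, diameter 12.7 mm, paper label round it; at each end a hex fitting (19 mm across flats, 22 across corners, 15 long) and a 6 mm white plug; 138 mm of tube is free between. Lies level on its flats, axis 9.5 mm above the bench. Origin: on the axis at mid-length, its balance point; x along the tube (ends alike; may roll about x). About 180 g.
- column_130: loose column, 130 mm over all: steel tube, diameter 12.7 mm, paper label round it; at each end a hex fitting (19 mm across flats, 22 across corners, 15 long) and a 6 mm white plug; 88 mm of tube is free between. Lies level on its flats, axis 9.5 mm above the bench. Origin: on the axis at mid-length, its balance point; x along the tube (ends alike; may roll about x). About 150 g.
- column_80: loose column, 80 mm over all: steel tube, diameter 12.7 mm, paper label round it; at each end a hex fitting (19 mm across flats, 22 across corners, 15 long) and a 6 mm white plug; 38 mm of tube is free between. Lies level on its flats, axis 9.5 mm above the bench. Origin: on the axis at mid-length, its balance point; x along the tube (ends alike; may roll about x). About 110 g.
- box_280: open box for the 280 mm column, fixed: white tray 301 x 56 x 24 mm high (x, y, z), inside length 296; foam groove along x, floor 12 mm up, 26 wide, flaring to 40 at the rim. Middle 40 mm: no foam, side walls only 6 mm high, floor 4: room for fingers. A column down in the groove has its axis 21.5 to 23 mm above the bench. Origin: centre of underside.
- box_180: open box for the 180 mm column, fixed: white tray 201 x 56 x 24 mm high (x, y, z), inside length 196; foam groove along x, floor 12 mm up, 26 wide, flaring to 40 at the rim. Middle 40 mm: no foam, side walls only 6 mm high, floor 4: room for fingers. A column down in the groove has its axis 21.5 to 23 mm above the bench. Origin: centre of underside.
- box_130: open box for the 130 mm column, fixed: white tray 151 x 56 x 24 mm high (x, y, z), inside length 146; foam groove along x, floor 12 mm up, 26 wide, flaring to 40 at the rim. Middle 40 mm: no foam, side walls only 6 mm high, floor 4: room for fingers. A column down in the groove has its axis 21.5 to 23 mm above the bench. Origin: centre of underside.
- box_80: open box for the 80 mm column, fixed: white tray 101 x 56 x 24 mm high (x, y, z), inside length 96; foam groove along x, floor 12 mm up, 26 wide, flaring to 40 at the rim. Middle 40 mm: no foam, side walls only 6 mm high, floor 4: room for fingers. A column down in the groove has its axis 21.5 to 23 mm above the bench. Origin: centre of underside.
- wrench: bystander: loose open-ended steel wrench about 170 mm long lying on the bench beyond the columns; origin near the middle of its underside, x along it. To be left where it is.
- solvent_bottle: bystander: small clear glass bottle with a blue cap, 56 mm in diameter, about 105 mm tall, standing on the bench beyond the columns; origin: centre of its underside. To be left where it is.
There are look-alikes about, which are no part of the job. What is shaped like the column_80 but red or yellow is not meant.

How it is judged:
At the end, for the whole second after the job is handed in: Every column lies at rest down in the groove of the box of its own length: centre within 13 mm of the box's centre seen from above, axis 17 to 26.5 mm above the box's underside, along the groove within 0.15 rad (horizontal distance between column_280 and box_280 below 0.013 m and z of column_280 in the frame of box_280 between 0.017 and 0.0265 m and angle between the x axis of column_280 and the x axis of box_280, either way round below 0.15 rad and linear speed of each of column_280, column_180, column_130, column_80 below 0.02 m/s and horizontal distance between column_180 and box_180 below 0.013 m and z of column_180 in the frame of box_180 between 0.017 and 0.0265 m and angle between the x axis of column_180 and the x axis of box_180, either way round below 0.15 rad and horizontal distance between column_130 and box_130 below 0.013 m and z of column_130 in the frame of box_130 between 0.017 and 0.0265 m and angle between the x axis of column_130 and the x axis of box_130, either way round below 0.15 rad and horizontal distance between column_80 and box_80 below 0.013 m and z of column_80 in the frame of box_80 between 0.017 and 0.0265 m and angle between the x axis of column_80 and the x axis of box_80, either way round below 0.15 rad); the robot touches nothing.
It fails at once if a column falls: it moves faster than 0.6 m/s (a drop of about 2 cm) while the fingers do not hold it ((contact force between column_280 and the fingers below 0.05 N and linear speed of column_280 above 0.6 m/s) or (contact force between column_180 and the fingers below 0.05 N and linear speed of column_180 above 0.6 m/s) or (contact force between column_130 and the fingers below 0.05 N and linear speed of column_130 above 0.6 m/s) or (contact force between column_80 and the fingers below 0.05 N and linear speed of column_80 above 0.6 m/s)).
It fails at once if the wrench is moved by more than 30 mm (distance of wrench from where it was at the start of the episode above 0.03 m).
It fails at once if the glass bottle is moved by more than 30 mm (distance of solvent_bottle from where it was at the start of the episode above 0.03 m).
It also fails if it takes over 125 s, if anything falls off the work surface, if the arm or the gripper's body presses on something with over 40 N, if the wrist force passes 120 N, or if a joint passes its speed limit or range.

## Working session

There is one attempt and no reset: what is moved stays moved. The work goes in short steps, Python scripts to look and compute and a tool call to move; the robot and the scene stay as the last step left them, time stands still between calls to the robot, and variables do not carry over. Pictures are saved under pics/ and viewed, at most 16 in all, crops included, and the job is handed in when it is done.

Besides the shell and the picture viewer there is one more tool, called after ">>>" in YAML: its name, and indented under it one key for each argument. move_arm: Moves the arm, as the interface text tells. Its arguments: {"type":"object","properties":{"commands":{"type":"array","items":{"type":"array","items":{"type":"array","items":{"type":"number"}}}},"squeeze":{"type":"number"}},"required":["commands"]}

```bash
ls; mkdir -p pics
python3 - <<'E'
from station import bot, imaging
import cv2
o=bot.get_obs();print(o)
for n in("scene","top"):
    im=imaging.read_camera(n);c=imaging.calibration(n);print(n,c)
    cv2.imwrite(f"pics/{n}0.png",im[:,:,::-1])
    cv2.imwrite(f"pics/{n}0b.png",cv2.resize(im[:,:,::-1],(800,600),interpolation=cv2.INTER_CUBIC))
print(imaging.calibration("wrist"))
E
```

```text
pics
{'t': 0.0, 'q': array([-1.29908333,  0.4778238 ,  0.0223522 ,  1.55645034, -0.01147937,
        1.10931057, -0.08310785]), 'joint_vel': array([-1.65966445e-03,  1.33386927e-03, -7.79927581e-04, -1.68408154e-03,
        5.36639656e-05,  4.30132574e-04, -1.00555437e-03]), 'joint_torque': array([-1.58396906e-03, -5.96437490e+01,  1.60650719e+00, -2.81204438e+01,
        1.22710224e-02,  9.21003259e-03,  2.96512212e-05]), 'eef_pos': array([0.25004113, 0.62626768, 0.19491062]), 'tool_rot': array([-9.48522636e-05,  1.88761153e-01,  9.82022586e-01, -9.26996301e-04]), 'contact_force': array([ 0.12970669,  0.08925153, -0.70431387]), 'torque': array([ 0.05174747, -0.00291141,  0.00802429]), 'grasp_force': 0.0, 'gripper_width': 0.9985842250511208}
scene {'intrinsics': array([[473.89866751,   0.        , 262.15364787],
       [  0.        , 473.89866751, 183.06639583],
       [  0.        ,   0.        ,   1.        ]]), 'extrinsics': array([[-0.49031882,  0.67344797, -0.55322264,  1.1532576 ],
       [ 0.87153305,  0.38192376, -0.30751322,  0.31368148],
       [ 0.00419472, -0.63293134, -0
[... 342 characters left out ...]
  [-0.99933648, -0.017026  ,  0.03219817, -0.01504461],
       [-0.03018634, -0.10751083, -0.99374554,  1.04111891],
       [ 0.        ,  0.        ,  0.        ,  1.        ]])}
{'intrinsics': array([[297.31863964,   0.        , 260.2743428 ],
       [  0.        , 297.31863964, 191.2424908 ],
       [  0.        ,   0.        ,   1.        ]]), 'mount': array([[-2.97903743e-04, -9.56512758e-01, -2.91690342e-01,
         7.53854992e-02],
       [ 9.99999416e-01,  1.80311903e-05, -1.08042875e-03,
         6.41613342e-04],
       [ 1.03870341e-03, -2.91690494e-01,  9.56512194e-01,
        -1.77387720e-01],
       [ 0.00000000e+00,  0.00000000e+00,  0.00000000e+00,
         1.00000000e+00]])}
```

View pics/top0b.png

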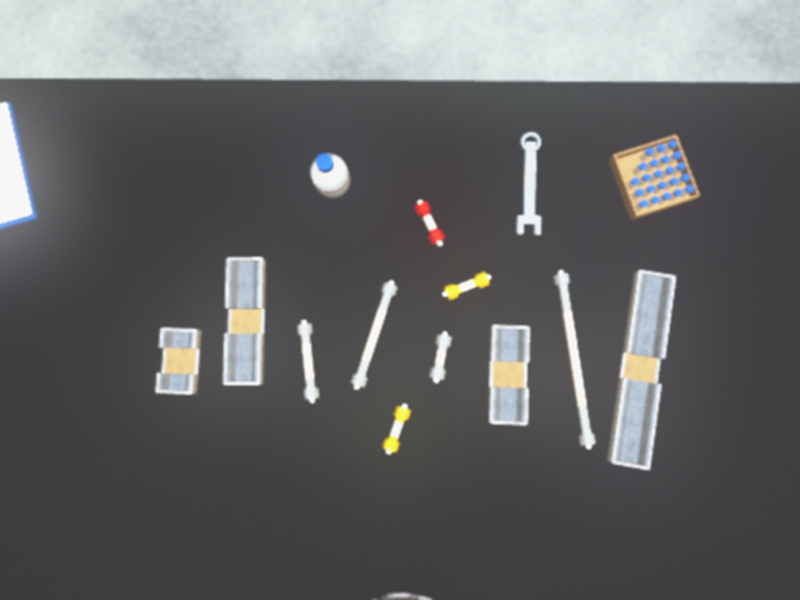

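View pics/scene0b.png

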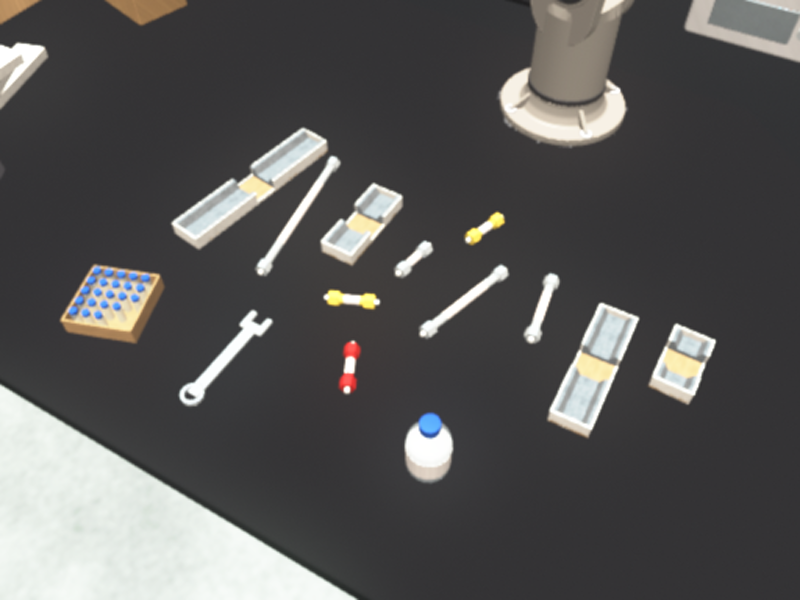

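The top view shows steel columns at about (575,360) for the 280, (374,335) for the 180, (308,361) for the 130 and (441,357) for the 80. The boxes are at (641,368) 280, (245,321) 180, (509,375) 130 and (179,361) 80.

Look-alikes for column_80 are red at (430,223) and yellow at (467,285) and (397,429). The steel/white one at (441,357) is the real one. In the scene view it is at (414,259).

```bash
cat > h.py <<'E'
import numpy as np, cv2
from station import bot, imaging
from scipy.spatial.transform import Rotation as R
def ray(cam,uv,z):
    c=imaging.calibration(cam);K=c["intrinsics"];E=c["extrinsics"]
    d=E[:3,:3]@np.linalg.solve(K,[uv[0],uv[1],1.]);p=E[:3,3]
    return (p+d*(z-p[2])/d[2])[:2]
def wray(uv,z,pos,quat):
    c=imaging.calibration("wrist");K=c["intrinsics"];M=c["mount"]
    a=(np.array(uv)-K[:2,2])/K[0,0];r=np.hypot(*a);d=np.r_[a/max(r,1e-9)*np.sin(r),np.cos(r)]
    Q=R.from_quat(quat,scalar_first=True).as_matrix()
    p=Q@M[:3,3]+pos;d=Q@M[:3,:3]@d
    return (p+d*(z-p[2])/d[2])[:2]
E
python3 - <<'E'
from h import *
P={}
seeds={"c280":(575,360),"c180":(374,335),"c130":(308,361),"c80":(441,357),"b280":(641,368),"b180":(245,321),"b130":(509,375),"b80":(179,361)}
seeds2={"c280":(299,216),"c180":(465,300),"c130":(542,308),"c80":(414,259),"b280":(256,188),"b180":(594,369),"b130":(363,223),"b80":(684,365)}
for cam,S in(("top",seeds),("scene",seeds2)):
    im=cv2.imread(f"pics/{cam}0.png");m=(im.min(2)>85)|((im[:,:,2]>130)&(im[:,:,0]<im[:,:,2]))
    m=m.astype(np.uint8);n,l,st,ce=cv2.connectedComponentsWithStats(m)
    for k,s in S.items():
        u,v=int(s[0]*.64),int(s[1]*.64)
        w=l[v-6:v+7,u-6:u+7];i=np.bincount(w[w>0]).argmax()
        ys,xs=np.nonzero(l==i)
        z=.0095 if k[0]=="c" else .024
        pts=np.array([ray(cam,p,z) for p in zip(xs,ys)])*1000
        (c,sz,a)=cv2.minAreaRect(pts.astype(np.float32));b=cv2.boxPoints((c,sz,a))
        e=max((b[1]-b[0],b[2]-b[1]),key=np.linalg.norm);yaw=np.degrees(np.arctan(e[1]/e[0]))
        print(cam,k,np.round(c,1),np.round(sz,1),"yaw",round(yaw,1),"mean",pts.mean(0).round(1))
E
python3 -c "
import cv2
a=cv2.imread('pics/top0.png')[160:310,90:440];cv2.imwrite('pics/crop.png',cv2.resize(a,(800,343),interpolation=3))"
```

```text
top c280 [ 489.4 -261.2] [284.9  28.1] yaw 8.5 mean [ 486.3 -261.6]
top c180 [520.6  55.1] [ 28.3 186.5] yaw -17.2 mean [518.7  56. ]
top c130 [475.7 160.3] [135.7  28.7] yaw 7.6 mean [476.2 160.1]
top c80 [486.9 -50.9] [29.  86.6] yaw -9.5 mean [486.6 -50.6]Traceback (most recent call last):
  File "<stdin>", line 13, in <module>
  File "h.py", line 5, in ray
    c=imaging.calibration(cam);K=c["intrinsics"];E=c["extrinsics"]
ValueError: time passes only in moves, steps and waits
```

View pics/crop.png

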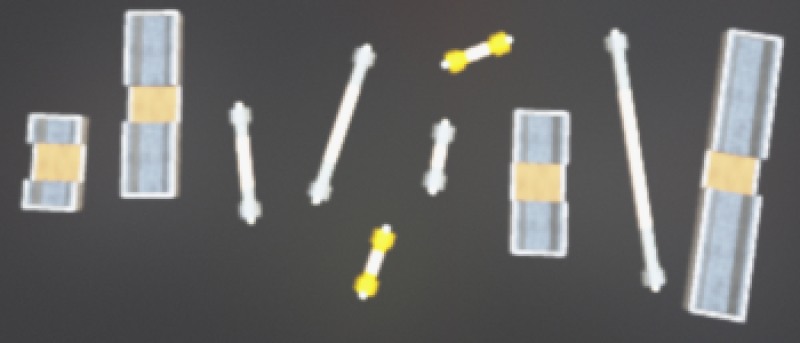

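The crop confirms the choice: steel columns at (245,162), (341,124), (439,157) and (635,160), with only the two yellow dummies nearby. Calibration calls are limited, so I'll cache them.

```bash
sed -i 's/^def ray/CAL={n:imaging.calibration(n) for n in("scene","top","wrist")}\ndef ray/; s/imaging.calibration("wrist")/CAL["wrist"]/; s/imaging.calibration(cam)/CAL[cam]/' h.py
cat > m.py <<'E'
from h import *
P={}
seeds={"c280":(575,360),"c180":(374,335),"c130":(308,361),"c80":(441,357),"b280":(641,368),"b180":(245,321),"b130":(509,375),"b80":(179,361)}
seeds2={"c280":(299,216),"c180":(465,300),"c130":(542,308),"c80":(414,259),"b280":(256,188),"b180":(594,369),"b130":(363,223),"b80":(684,365)}
for cam,S in(("top",seeds),("scene",seeds2)):
    im=cv2.imread(f"pics/{cam}0.png");m=(im.min(2)>(85 if cam=="top" else 110))|((im[:,:,2]>130)&(im[:,:,0]<im[:,:,2]))
    n,l,st,ce=cv2.connectedComponentsWithStats(m.astype(np.uint8))
    for k,s in S.items():
        u,v=int(s[0]*.64),int(s[1]*.64)
        w=l[v-6:v+7,u-6:u+7];i=np.bincount(w[w>0]).argmax()
        ys,xs=np.nonzero(l==i)
        z=.0095 if k[0]=="c" else .02
        pts=np.array([ray(cam,p,z) for p in zip(xs,ys)])*1000
        (c,sz,a)=cv2.minAreaRect(pts.astype(np.float32));b=cv2.boxPoints((c,sz,a))
        e=max((b[1]-b[0],b[2]-b[1]),key=np.linalg.norm);yaw=np.degrees(np.arctan(e[1]/e[0]))
        print(cam,k,np.round(c,1),np.round(sz,1),"yaw",round(yaw,1),"mean",pts.mean(0).round(1))
E
python3 m.py
```

```text
top c280 [ 489.4 -261.2] [284.9  28.1] yaw 8.5 mean [ 486.3 -261.6]
top c180 [520.6  55.1] [ 28.3 186.5] yaw -17.2 mean [518.7  56. ]
top c130 [475.7 160.3] [135.7  28.7] yaw 7.6 mean [476.2 160.1]
top c80 [486.9 -50.9] [29.  86.6] yaw -9.5 mean [486.6 -50.6]
top b280 [ 476.  -362.2] [ 71.3 309.4] yaw -9.0 mean [ 473.4 -362.2]
top b180 [537.2 262.2] [207.1  70.8] yaw 0.9 mean [535.9 261.9]
top b130 [ 461.6 -158. ] [ 67.9 159.6] yaw -1.7 mean [ 461.4 -157.9]
top b80 [472.3 364.4] [ 72.2 108.4] yaw -1.2 mean [472.1 363.7]
scene c280 [ 488.  -262.2] [287.9  25.4] yaw 8.6 mean [ 498.  -260.8]
scene c180 [520.8  55.4] [ 25.5 186.4] yaw -17.1 mean [523.7  54.2]
scene c130 [476.1 159.5] [138.3  23.7] yaw 8.0 mean [478.4 159.8]
scene c80 [487.3 -50.3] [25.8 86.4] yaw -9.3 mean [486.8 -50.9]
scene b280 [ 479.  -359.7] [ 81.6 318.3] yaw -8.9 mean [ 490.  -360.2]
scene b180 [542.2 262.9] [219.7  60.9] yaw 1.2 mean [548.2 263.7]
scene b130 [ 466.5 -155.4] [ 72.9 172.4] yaw -1.4 mean [ 469.8 -154.3]
scene b80 [477.9 366.4] [ 60.8 122.5] yaw -1.2 mean [479.5 366.6]
```

```bash
cat > go.py <<'E'
# go.py x y z yaw(mod 180): turn about tool z first, then total shift in (turned) tool axes, mm
import sys
from h import *
o=bot.get_obs();x,y,z,yaw=map(float,sys.argv[1:5])
Q=R.from_quat(o["tool_rot"],scalar_first=True).as_matrix()
psi=np.degrees(np.arctan2(Q[1,0],Q[0,0]));d=(yaw-psi+90)%180-90
t=np.radians(psi+d);e=np.array([x,y,z])-o["eef_pos"]*1000
ex=np.array([np.cos(t),np.sin(t)]);ey=np.array([ex[1],-ex[0]])
print("t",o["t"],"pos",(o["eef_pos"]*1000).round(1),"psi",round(psi,1),"tilt",Q[:2,2].round(4),"w",o["gripper_width"])
print("turn rz",round(-d,2),"shift",(e[:2]@ex).round(1),(e[:2]@ey).round(1),round(-e[2],1))
E
python3 go.py 476 160 90 7.8
```

```text
t 0.1 pos [250.1 626.3 195. ] psi 158.2 tilt [-0.0005 -0.0016] w 0.9983744665093867
turn rz -29.56 shift -160.6 -492.7 105.0
```

>>> move_arm:
  commands:
    - [[0,0,0,0,0,-9.85,0.045],[0,0,0,0,0,-9.85,0.045],[0,0,0,0,0,-9.86,0.045],[-0.0115,-0.0352,0.0075,0,0,0,0.045],[-0.0115,-0.0352,0.0075,0,0,0,0.045],[-0.0115,-0.0352,0.0075,0,0,0,0.045],[-0.0115,-0.0352,0.0075,0,0,0,0.045],[-0.0115,-0.0352,0.0075,0,0,0,0.045],[-0.0115,-0.0352,0.0075,0,0,0,0.045],[-0.0115,-0.0352,0.0075,0,0,0,0.045],[-0.0115,-0.0352,0.0075,0,0,0,0.045],[-0.0115,-0.0352,0.0075,0,0,0,0.045],[-0.0115,-0.0352,0.0075,0,0,0,0.045],[-0.0115,-0.0352,0.0075,0,0,0,0.045],[-0.0115,-0.0352,0.0075,0,0,0,0.045],[-0.0115,-0.0352,0.0075,0,0,0,0.045],[-0.0115,-0.0352,0.0075,0,0,0,0.045],[0,0,0,0,0,0,0.045],[0,0,0,0,0,0,0.045]]
  squeeze: 50

```text
t: 2.48
eef_pos: [0.4763, 0.161, 0.0908]
tool_rot: [-0.0, -0.068, 0.998, 0.0]
contact_force: [0.5, -0.0, -0.4]
gripper_width: 0.529
grasp_force: 0.0
```

```bash
python3 go.py 476 160 3 7.8
python3 - <<'E'
from h import *
o=bot.get_obs();im=imaging.read_camera("wrist");cv2.imwrite("pics/w1.png",cv2.resize(im[:,:,::-1],(800,600),interpolation=3));np.savez("pics/w1.npz",p=o["eef_pos"],q=o["tool_rot"])
E
```

```text
t 2.475 pos [476.3 161.   90.8] psi -172.2 tilt [-0.0005  0.0002] w 0.5290366013471646
turn rz 0.01 shift 0.4 -0.9 87.8
```

View pics/w1.png

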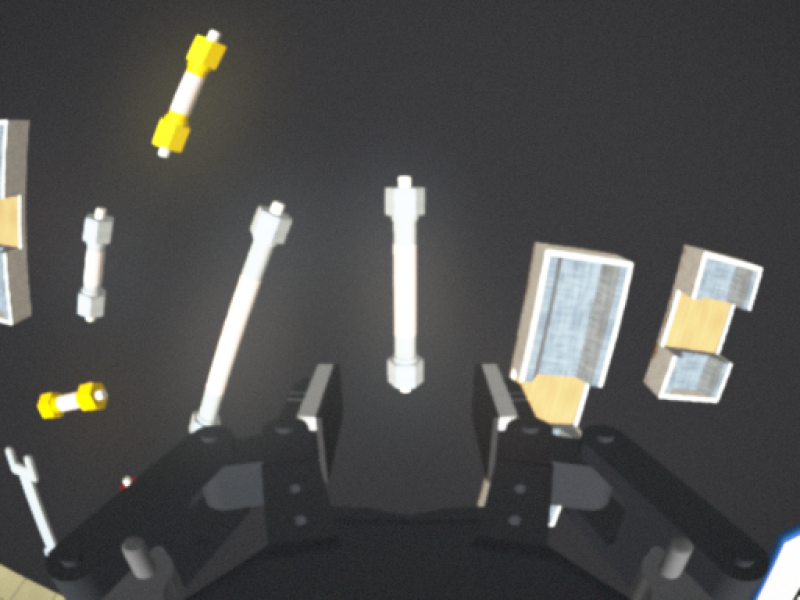

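Column 130 appears centred between the fingers, at x≈404 with tips at y 177 and 392. Box_80's top corners are in view, so I'll compute both.

Run:
```python
from h import *
d=np.load("pics/w1.npz")
f=lambda u,v,z:(wray((u/1.5625,v/1.5625),z,d["p"],d["q"])*1000).round(1)
a,b=f(404,177,.0095),f(404.5,392,.0095);print("c130",a,b,(a+b)/2)
c=[f(*p,.024) for p in((687,246),(763,267),(721,402),(648,384))];print("b80",c,np.mean(c,0))
```

```text
c130 [410.6 151.3] [540.8 169.3] [475.7 160.3]
b80 [array([419.3, 325.7]), array([420.8, 396.7]), array([522.2, 398.2]), array([511.8, 325.8])] [468.525 361.6  ]
```

>>> move_arm:
  commands:
    - [[0.0004,-0.0009,0.02,0,0,0,0.045],[0,0,0.02,0,0,0,0.045],[0,0,0.02,0,0,0,0.045],[0,0,0.012,0,0,0,0.045],[0,0,0.009,0,0,0,0.045],[0,0,0.006,0,0,0,0.045],[0,0,0,0,0,0,0.03],[0,0,0,0,0,0,0.02],[0,0,0,0,0,0,0.01],[0,0,0,0,0,0,0.005],[0,0,0,0,0,0,0.005],[0,0,0,0,0,0,0.005],[0,0,0,0,0,0,0.005],[0,0,0,0,0,0,0.005]]

```text
t: 4.28
eef_pos: [0.4763, 0.1596, 0.0039]
tool_rot: [-0.0, -0.068, 0.998, 0.0]
contact_force: [-0.6, 0.1, 0.4]
gripper_width: 0.059
grasp_force: 0.0
```

```bash
python3 go.py 461.6 -159.1 110 -1.6; python3 -c "
from station import bot;o=bot.get_obs();print(o['grasp_force'],o['contact_force'])"
```

```text
t 4.275 pos [476.3 159.6   3.9] psi -172.2 tilt [-0.  0.] w 0.05922875007270772
turn rz 9.4 shift 5.8 -319.0 -106.1
0.0 [-0.59096488  0.09025654  0.40990249]
```

The fingers shut to 5 mm with no grip force, so the grasp missed. I'll look.

Run:
```python
from h import *
o=bot.get_obs();im=imaging.read_camera("wrist")[:,:,::-1];cv2.imwrite("pics/w2.png",cv2.resize(im,(800,600),interpolation=3))
```

```text
(no output)
```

View pics/w2.png

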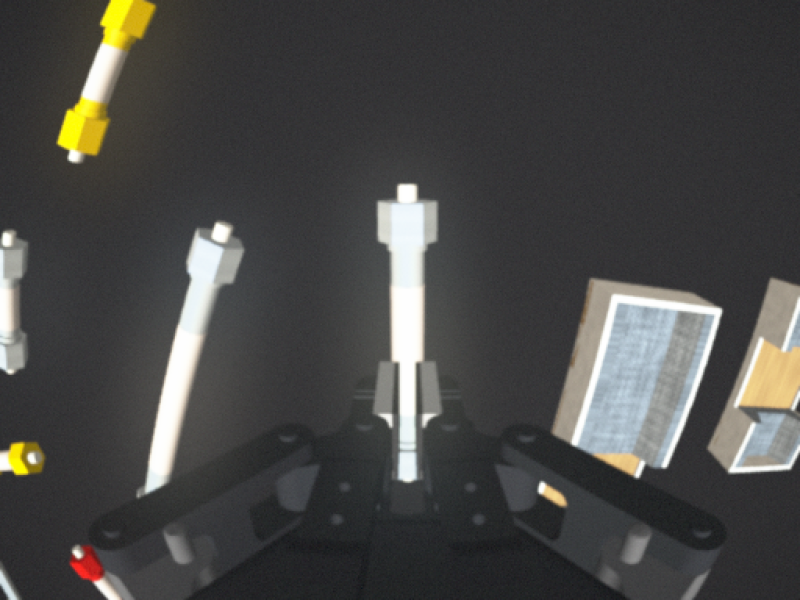

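Run:
```python
from h import *
im=imaging.read_camera("scene")[:,:,::-1];cv2.imwrite("pics/s2.png",im)
E=CAL["scene"]["extrinsics"];K=CAL["scene"]["intrinsics"]
for z in(.0039,.023,.042):
    p=np.linalg.inv(E)@[.4763,.1596,z,1];u=K@p[:3];u=u[:2]/u[2];print(z,u,(u-[280,120])*5)
cv2.imwrite("pics/s2c.png",cv2.resize(im[120:240,280:440],(800,600),interpolation=3))
```

```text
0.0039 [346.28763027 197.68587059] [331.43815137 388.42935295]
0.023 [347.47697072 192.5718255 ] [337.38485362 362.85912752]
0.042 [348.69290618 187.34342454] [343.46453092 336.71712268]
```

View pics/s2c.png

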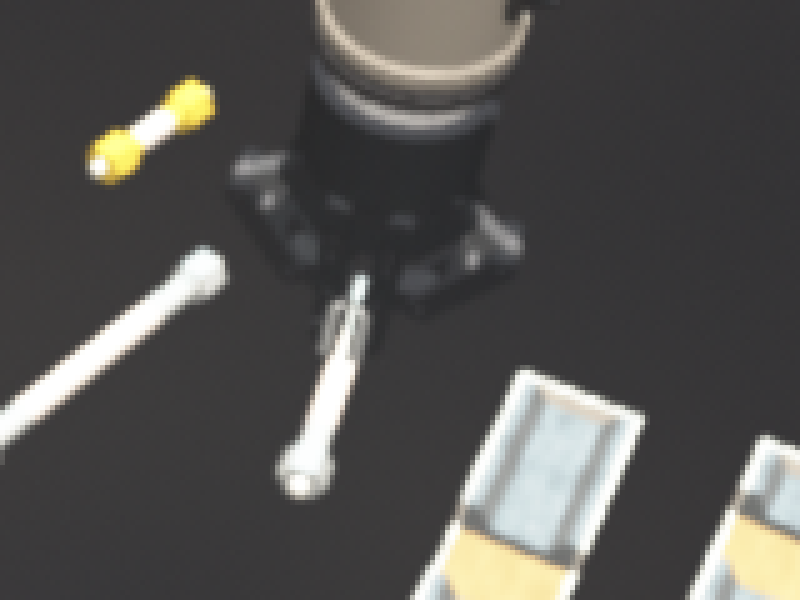

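The scene crop shows the pads ending at (345,355), which is 25–30 mm above the bench. The real tips are well behind the reported TCP. I'll open and go lower in small steps, watching the force.

>>> move_arm:
  commands:
    - [[0,0,0,0,0,0,0.03],[0,0,0,0,0,0,0.03],[0,0,0,0,0,0,0.03],[0,0,0.006,0,0,0,0.03],[0,0,0.006,0,0,0,0.03],[0,0,0.004,0,0,0,0.03],[0,0,0.002,0,0,0,0.03],[0,0,0,0,0,0,0.03]]

```text
t: 5.38
eef_pos: [0.4762, 0.1595, -0.0143]
tool_rot: [-0.0, -0.068, 0.998, -0.0]
contact_force: [-0.5, 0.0, 0.1]
gripper_width: 0.352
grasp_force: 0.0
```

Run:
```python
from h import *
im=imaging.read_camera("wrist")[:,:,::-1];cv2.imwrite("pics/w3.png",im)
i2=imaging.read_camera("scene")[:,:,::-1]
a=cv2.resize(im[150:300,130:390],(780,450),interpolation=3)[:, 190:590];b=cv2.resize(i2[150:225,315:380],(390,450),interpolation=3)
cv2.imwrite("pics/w3c.png",np.hstack([a,b]))
```

```text
(no output)
```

View pics/w3c.png

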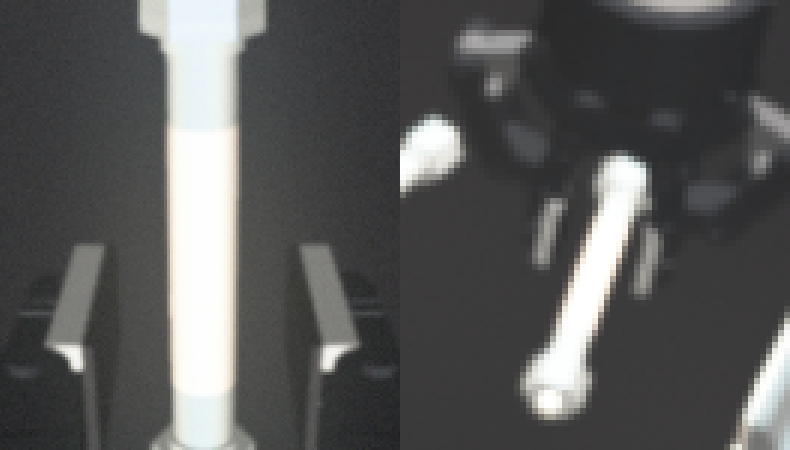

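>>> move_arm:
  commands:
    - [[0,0,0.004,0,0,0,0.03],[0,0,0.004,0,0,0,0.03],[0,0,0.003,0,0,0,0.03],[0,0,0.001,0,0,0,0.03],[0,0,0,0,0,0,0.03]]

```text
t: 6.1
eef_pos: [0.4763, 0.1595, -0.0262]
tool_rot: [-0.0, -0.068, 0.998, -0.0]
contact_force: [-1.2, -0.2, 0.2]
gripper_width: 0.355
grasp_force: 0.0
```

>>> move_arm:
  commands:
    - [[0,0,0.001,0,0,0,0.03],[0,0,0.001,0,0,0,0.03],[0,0,0.001,0,0,0,0.03],[0,0,0,0,0,0,0.03]]

```text
t: 6.6
eef_pos: [0.4763, 0.1596, -0.0292]
tool_rot: [-0.0, -0.068, 0.998, 0.0]
contact_force: [-0.3, -0.4, 0.2]
gripper_width: 0.354
grasp_force: 0.0
```

Run:
```python
from h import *
im=imaging.read_camera("wrist")[:,:,::-1];cv2.imwrite("pics/w4.png",im)
i2=imaging.read_camera("scene")[:,:,::-1]
a=cv2.resize(im[150:300,130:390],(780,450),interpolation=3)[:, 190:590];b=cv2.resize(i2[150:225,315:380],(390,450),interpolation=3)
cv2.imwrite("pics/w4c.png",np.hstack([a,b]))
```

```text
(no output)
```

View pics/w4c.png

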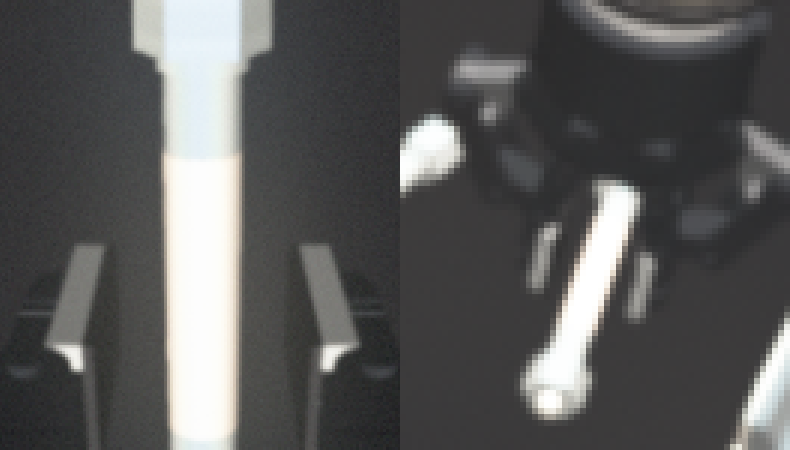

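Run:
```python
from h import *
E=np.linalg.inv(CAL["scene"]["extrinsics"]);K=CAL["scene"]["intrinsics"]
ex=np.array([-.9907,-.1357]);ey=np.array([-.1357,.9907])
for z in(0,.01,.02,.03):
  for s in(1,-1):
    p=np.r_[np.array([.4763,.1596])-.011*ex+s*.0165*ey,z,1];u=K@(E@p)[:3];print(z,s,((u[:2]/u[2]-[315,150])*6+[400,0]).round())
```

```text
0 1 [621. 326.]
0 -1 [537. 301.]
0.01 1 [625. 311.]
0.01 -1 [540. 285.]
0.02 1 [629. 295.]
0.02 -1 [544. 269.]
0.03 1 [633. 278.]
0.03 -1 [547. 253.]
```

>>> move_arm:
  commands:
    - [[0,0,0.001,0,0,0,0.03],[0,0,0.001,0,0,0,0.03],[0,0,0.001,0,0,0,0.03],[0,0,0.001,0,0,0,0.03],[0,0,0,0,0,0,0.03]]

```text
t: 7.32
eef_pos: [0.4763, 0.1595, -0.0332]
tool_rot: [-0.0, -0.068, 0.998, -0.0]
contact_force: [-0.8, 0.3, -0.3]
gripper_width: 0.353
grasp_force: 0.0
```

>>> move_arm:
  commands:
    - [[0,0,0,0,0,0,0.02],[0,0,0,0,0,0,0.011],[0,0,0,0,0,0,0.008],[0,0,0,0,0,0,0.008],[0,0,0,0,0,0,0.008]]
  squeeze: 20

```text
t: 7.95
eef_pos: [0.4764, 0.1596, -0.033]
tool_rot: [0.0, -0.068, 0.998, 0.0]
contact_force: [-0.8, -0.8, 0.6]
gripper_width: 0.134
grasp_force: 19.5
```

>>> move_arm:
  commands:
    - [[0,0,0,0,0,0,0.03],[0,0,0,0,0,0,0.03],[0,0,0,0,0,0,0.03],[0,0,0.001,0,0,0,0.03],[0,0,0.001,0,0,0,0.03],[0,0,0.001,0,0,0,0.03],[0,0,0,0,0,0,0.03]]

```text
t: 8.82
eef_pos: [0.4763, 0.1596, -0.0358]
tool_rot: [-0.0, -0.068, 0.998, 0.0]
contact_force: [-0.8, 0.1, 5.6]
gripper_width: 0.351
grasp_force: 3.0
```

>>> move_arm:
  commands:
    - [[0,0,0.001,0,0,0,0.03],[0,0,0.001,0,0,0,0.03],[0,0,0,0,0,0,0.02],[0,0,0,0,0,0,0.011],[0,0,0,0,0,0,0.008],[0,0,0,0,0,0,0.008],[0,0,0,0,0,0,0.008]]
  squeeze: 20

```text
t: 9.7
eef_pos: [0.4791, 0.1608, -0.0351]
tool_rot: [0.003, -0.068, 0.998, 0.001]
contact_force: [-4.4, -1.0, 33.4]
gripper_width: 0.137
grasp_force: 31.5
```

The bench contact force puts the real tips about 34 mm behind the reported TCP. The right grasp height is TCP z = -0.033. I'll re-grip there and lift.

>>> move_arm:
  commands:
    - [[0,0,-0.005,0,0,0,0.03],[0,0,0,0,0,0,0.03],[0,0,0,0,0,0,0.03],[0,0,0,0,0,0,0.02],[0,0,0,0,0,0,0.012],[0,0,0,0,0,0,0.005],[0,0,0,0,0,0,0.005],[0,0,0,0,0,0,0.005],[0,0,0,0,0,0,0.005]]
  squeeze: 50

```text
t: 10.82
eef_pos: [0.4763, 0.1595, -0.0332]
tool_rot: [-0.0, -0.068, 0.998, -0.0]
contact_force: [0.3, -0.5, -1.9]
gripper_width: 0.122
grasp_force: 48.7
```

>>> move_arm:
  commands:
    - [[0,0,-0.002,0,0,0,0.005],[0,0,-0.005,0,0,0,0.005],[0,0,-0.01,0,0,0,0.005],[0,0,-0.02,0,0,0,0.005],[0,0,-0.03,0,0,0,0.005],[0,0,-0.01,0,0,0,0.005],[0,0,0,0,0,0,0.005]]

```text
t: 11.7
eef_pos: [0.4768, 0.1598, 0.0445]
tool_rot: [0.001, -0.068, 0.998, 0.0]
contact_force: [0.8, -0.3, -1.5]
gripper_width: 0.123
grasp_force: 48.8
```

```bash
python3 go.py 461.6 -159.1 60 -1.6;  python3 - <<'E'
from h import *
o=bot.get_obs();im=imaging.read_camera("wrist")[:,:,::-1];cv2.imwrite("pics/w5.png",im);np.savez("pics/w5.npz",p=o["eef_pos"],q=o["tool_rot"])
i2=imaging.read_camera("scene")[:,:,::-1]
a=cv2.resize(im,(533,400),interpolation=3);b=cv2.resize(i2[130:230,305:372],(267,400),interpolation=3)
cv2.imwrite("pics/w5c.png",np.hstack([a,b]))
E
```

```text
t 11.7 pos [476.8 159.8  44.5] psi -172.2 tilt [0.0015 0.0008] w 0.12297179322803199
turn rz 9.4 shift 6.3 -319.2 -15.5
```

View pics/w5c.png

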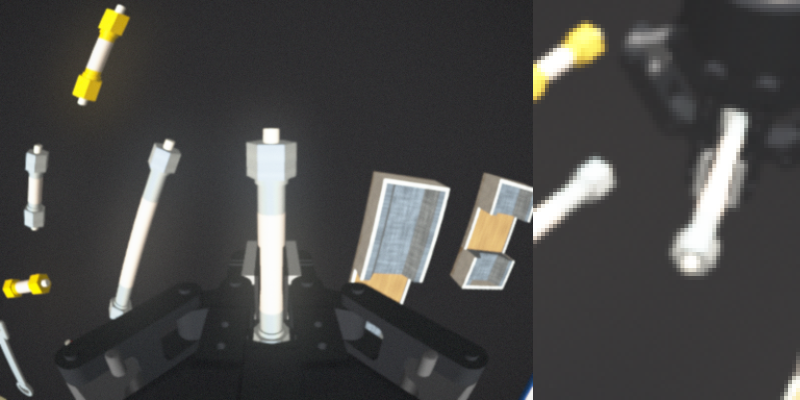

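Column 130 is held level at its middle, with near end (271,128) and far end (271,342). The load is 1.5 N. Moving to box_130.

>>> move_arm:
  commands:
    - [[0,0,0,0,0,4.7,0.005],[0,0,0,0,0,4.7,0.005],[0.0006,-0.017,-0.0015,0,0,0,0.005],[0.0006,-0.0319,-0.0015,0,0,0,0.005],[0.0006,-0.0319,-0.0015,0,0,0,0.005],[0.0006,-0.0319,-0.0015,0,0,0,0.005],[0.0006,-0.0319,-0.0015,0,0,0,0.005],[0.0006,-0.0319,-0.0015,0,0,0,0.005],[0.0006,-0.0319,-0.0015,0,0,0,0.005],[0.0006,-0.0319,-0.0015,0,0,0,0.005],[0.0006,-0.0319,-0.0015,0,0,0,0.005],[0.0006,-0.0319,-0.0015,0,0,0,0.005],[0.0003,-0.0149,0,0,0,0,0.005],[0,0,0,0,0,0,0.005],[0,0,0,0,0,0,0.005]]

```text
t: 13.68
eef_pos: [0.461, -0.1579, 0.0586]
tool_rot: [-0.0, 0.013, 1.0, 0.0]
contact_force: [0.5, 0.8, -2.6]
gripper_width: 0.124
grasp_force: 48.9
```

```bash
python3 go.py 461.6 -159.1 -10 -1.6;  python3 - <<'E'
from h import *
o=bot.get_obs();im=imaging.read_camera("wrist")[:,:,::-1];cv2.imwrite("pics/w6.png",im);np.savez("pics/w6.npz",p=o["eef_pos"],q=o["tool_rot"])
cv2.imwrite("pics/w6c.png",cv2.resize(im,(800,600),interpolation=3))
E
```

```text
t 13.675 pos [ 461.  -157.9   58.6] psi 178.5 tilt [-0.0006  0.0008] w 0.12372353242122335
turn rz 0.09 shift -0.7 -1.2 68.6
```

View pics/w6c.png

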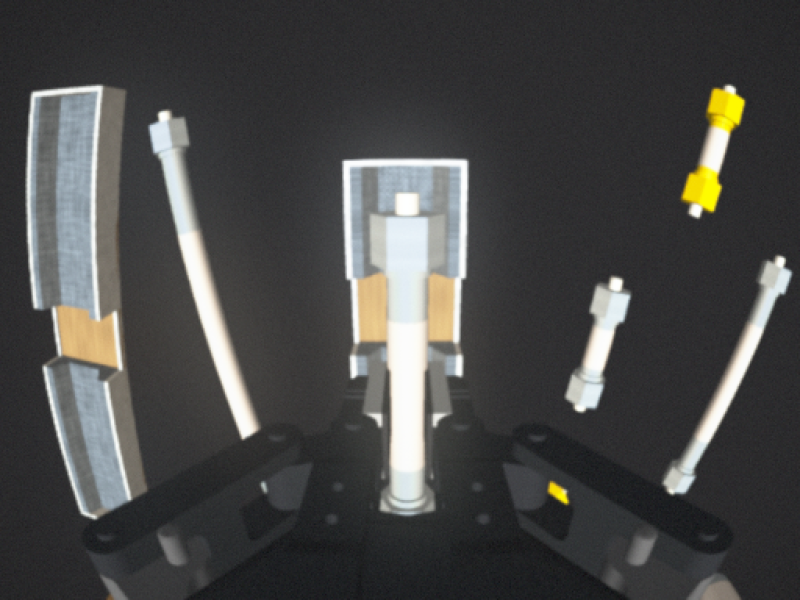

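Box_130's near rim corners are at (344,161) and (468,161). Its notch rim corners are at (347,277)/(466,277) and (351,345)/(463,345). Box_280 is visible at the left, with near corners (32,93) and (101,87).

Run:
```python
from h import *
d=np.load("pics/w6.npz")
f=lambda u,v,z:(wray((u/1.5625,v/1.5625),z,d["p"],d["q"])*1000).round(1)
for n,P in dict(b130near=((344,161),(468,161)),notchN=((347,277),(466,277)),notchF=((351,345),(463,345)),b280near=((32,93),(101,87)),n280N=((37,309),(98,319)),n280F=((47,366),(114,380)),c80=((616,279),(580,409))).items():
    a=[f(*p,.024 if n[0]!='c' else .0095) for p in P];print(n,*a,np.mean(a,0))
a=[f(407,195,.1012),f(407,510,.1012)];print("col",a,np.mean(a,0))
```

```text
b130near [ 384.5 -183.5] [ 386.  -127.4] [ 385.25 -155.45]
notchN [ 438.9 -184.8] [ 440.4 -128.5] [ 439.65 -156.65]
notchF [ 473.6 -185.1] [ 475.1 -129.6] [ 474.35 -157.35]
b280near [ 321.9 -367.5] [ 330.9 -313. ] [ 326.4  -340.25]
n280N [ 450.9 -385.1] [ 457.8 -333.5] [ 454.35 -359.3 ]
n280F [ 489.5 -389.7] [ 496.3 -332.6] [ 492.9  -361.15]
c80 [446.7 -43.6] [525.7 -56.3] [486.2  -49.95]
col [array([ 395.7, -155.3]), array([ 511.5, -158.4])] [ 453.6  -156.85]
```

>>> move_arm:
  commands:
    - [[0,0,0.015,0,0,0,0.005],[0,0,0.015,0,0,0,0.005],[0,0,0.015,0,0,0,0.005],[0,0,0.012,0,0,0,0.005],[0,0,0.008,0,0,0,0.005],[0,0,0.005,0,0,0,0.005],[0,0,0.003,0,0,0,0.005],[0,0,0.002,0,0,0,0.005],[0,0,0.001,0,0,0,0.005],[0,0,0,0,0,0,0.005]]

```text
t: 14.98
eef_pos: [0.4613, -0.1591, -0.017]
tool_rot: [0.0, 0.014, 1.0, -0.0]
contact_force: [-0.0, 0.1, -1.2]
gripper_width: 0.124
grasp_force: 48.9
```

>>> move_arm:
  commands:
    - [[0,0,0.001,0,0,0,0.005],[0,0,0.001,0,0,0,0.005],[0,0,0,0,0,0,0.005]]

```text
t: 15.35
eef_pos: [0.4611, -0.1591, -0.0192]
tool_rot: [-0.0, 0.014, 1.0, 0.0]
contact_force: [0.2, -0.4, -1.6]
gripper_width: 0.12
grasp_force: 48.9
```

>>> move_arm:
  commands:
    - [[0,0,0.001,0,0,0,0.005],[0,0,0.0005,0,0,0,0.005],[0,0,0,0,0,0,0.005]]

```text
t: 15.72
eef_pos: [0.4611, -0.1591, -0.0207]
tool_rot: [-0.0, 0.014, 1.0, 0.0]
contact_force: [-0.3, -0.5, -1.6]
gripper_width: 0.123
grasp_force: 48.9
```

>>> move_arm:
  commands:
    - [[0,0,0.001,0,0,0,0.005],[0,0,0.001,0,0,0,0.005],[0,0,0,0,0,0,0.005]]

```text
t: 16.1
eef_pos: [0.4612, -0.1591, -0.0215]
tool_rot: [0.0, 0.014, 1.0, 0.0]
contact_force: [-4.2, 2.0, 15.7]
gripper_width: 0.122
grasp_force: 50.8
```

Seated. Ease off 1 mm, open and rise.

>>> move_arm:
  commands:
    - [[0,0,-0.001,0,0,0,0.005],[0,0,0,0,0,0,0.014],[0,0,0,0,0,0,0.022],[0,0,0,0,0,0,0.035],[0,0,0,0,0,0,0.04],[0,0,0,0,0,0,0.04],[0,0,-0.005,0,0,0,0.04],[0,0,-0.015,0,0,0,0.04],[0,0,-0.025,0,0,0,0.04],[0,0,-0.025,0,0,0,0.04],[0,0,0,0,0,0,0.04]]

```text
t: 17.48
eef_pos: [0.4629, -0.1596, 0.0509]
tool_rot: [0.002, 0.014, 1.0, -0.0]
contact_force: [-0.4, -0.2, -0.9]
gripper_width: 0.471
grasp_force: 0.0
```

```bash
python3 go.py 486.8 -50.4 40 -9.4;  python3 - <<'E'
from h import *
o=bot.get_obs();im=imaging.read_camera("wrist")[:,:,::-1];cv2.imwrite("pics/w7.png",im);np.savez("pics/w7.npz",p=o["eef_pos"],q=o["tool_rot"])
cv2.imwrite("pics/w7c.png",cv2.resize(im,(800,600),interpolation=3))
E
```

```text
t 17.475 pos [ 462.9 -159.6   50.9] psi 178.4 tilt [ 0.0048 -0.0008] w 0.47100667525197315
turn rz 7.79 shift -5.7 111.6 10.9
```

View pics/w7c.png

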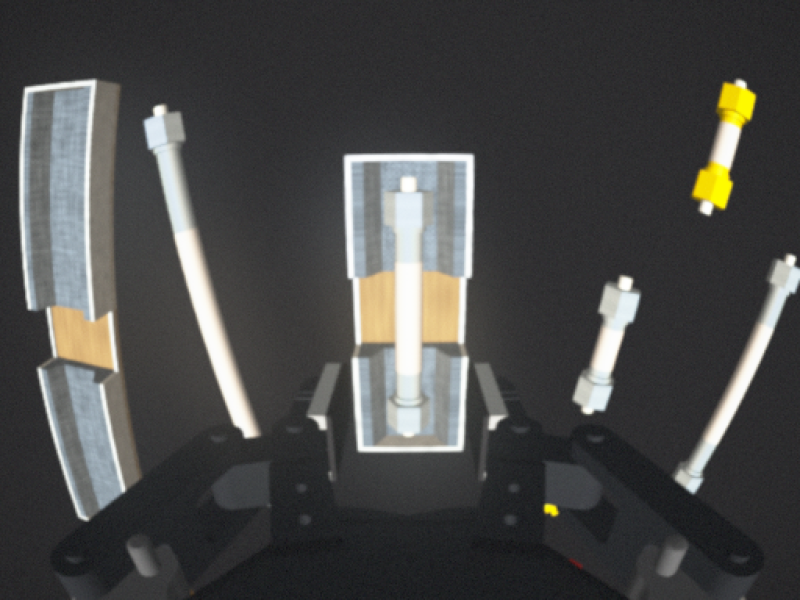

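Column 130 lies in its groove, with ends (408,177) and (408,436) inside the box at 155–450. Next is column 80.

>>> move_arm:
  commands:
    - [[0,0,0,0,0,7.8,0.04],[-0.0014,0.0279,0,0,0,0,0.04],[-0.0014,0.0279,0,0,0,0,0.04],[-0.0014,0.0279,0,0,0,0,0.04],[-0.0014,0.0279,0,0,0,0,0.04],[0,0,0.02,0,0,0,0.04],[0,0,0.02,0,0,0,0.04],[0,0,0,0,0,0,0.04],[0,0,0,0,0,0,0.04]]

```text
t: 18.65
eef_pos: [0.4848, -0.0501, 0.0086]
tool_rot: [-0.0, 0.082, 0.997, -0.0]
contact_force: [0.3, -0.8, -0.3]
gripper_width: 0.466
grasp_force: 0.0
```

```bash
python3 go.py 486.7 -50.4 -33 -9.4
```

```text
t 18.65 pos [484.8 -50.1   8.6] psi 170.6 tilt [-0.0003 -0.    ] w 0.46592622773009307
turn rz -0.02 shift -1.9 -0.0 41.6
```

>>> move_arm:
  commands:
    - [[-0.0019,0,0.015,0,0,0,0.035],[0,0,0.012,0,0,0,0.035],[0,0,0.008,0,0,0,0.035],[0,0,0.004,0,0,0,0.03],[0,0,0.0026,0,0,0,0.03],[0,0,0,0,0,0,0.03],[0,0,0,0,0,0,0.02],[0,0,0,0,0,0,0.012],[0,0,0,0,0,0,0.005],[0,0,0,0,0,0,0.005],[0,0,0,0,0,0,0.005],[0,0,0,0,0,0,0.005]]

```text
t: 20.15
eef_pos: [0.487, -0.0503, -0.0329]
tool_rot: [0.0, 0.082, 0.997, 0.0]
contact_force: [-1.3, 0.5, 5.5]
gripper_width: 0.122
grasp_force: 48.9
```

>>> move_arm:
  commands:
    - [[0,0,-0.002,0,0,0,0.005],[0,0,-0.005,0,0,0,0.005],[0,0,-0.01,0,0,0,0.005],[0,0,-0.02,0,0,0,0.005],[0,0,-0.03,0,0,0,0.005],[0,0,-0.025,0,0,0,0.005],[0,0,0,0,0,0,0.005]]

```text
t: 21.02
eef_pos: [0.4884, -0.0502, 0.0608]
tool_rot: [0.002, 0.082, 0.997, 0.0]
contact_force: [-1.0, 0.4, -1.7]
gripper_width: 0.127
grasp_force: 48.8
```

```bash
python3 go.py 472.3 367 60 -1.2
```

```text
t 21.025 pos [488.4 -50.2  60.8] psi 170.6 tilt [0.0044 0.0003] w 0.1274806371170884
turn rz -8.2 shift 24.8 416.8 0.8
```

>>> move_arm:
  commands:
    - [[0,0,0,0,0,-8.2,0.005],[0.001,0.016,0,0,0,0,0.005],[0.0018,0.0321,0,0,0,0,0.005],[0.0018,0.0321,0,0,0,0,0.005],[0.0018,0.0321,0,0,0,0,0.005],[0.0018,0.0321,0,0,0,0,0.005],[0.0018,0.0321,0,0,0,0,0.005],[0.0018,0.0321,0,0,0,0,0.005],[0.0018,0.0321,0,0,0,0,0.005],[0.0018,0.0321,0,0,0,0,0.005],[0.0018,0.0321,0,0,0,0,0.005],[0.0018,0.0321,0,0,0,0,0.005],[0.0018,0.0321,0,0,0,0,0.005],[0.0018,0.0321,0,0,0,0,0.005],[0.0008,0.016,0,0,0,0,0.005],[0,0,0,0,0,0,0.005],[0,0,0,0,0,0,0.005]]

```text
t: 23.15
eef_pos: [0.4721, 0.3655, 0.0584]
tool_rot: [-0.0, 0.012, 1.0, -0.001]
contact_force: [-0.4, -0.2, -0.8]
gripper_width: 0.123
grasp_force: 48.8
```

```bash
python3 go.py 472.3 367 -17 -1.2;  python3 - <<'E'
from h import *
o=bot.get_obs();im=imaging.read_camera("wrist")[:,:,::-1];cv2.imwrite("pics/w8.png",im);np.savez("pics/w8.npz",p=o["eef_pos"],q=o["tool_rot"])
cv2.imwrite("pics/w8c.png",cv2.resize(im,(800,600),interpolation=3))
E
```

```text
t 23.15 pos [472.1 365.5  58.4] psi 178.7 tilt [-0.0005 -0.0016] w 0.12335903458874065
turn rz -0.12 shift -0.1 1.5 75.4
```

View pics/w8c.png

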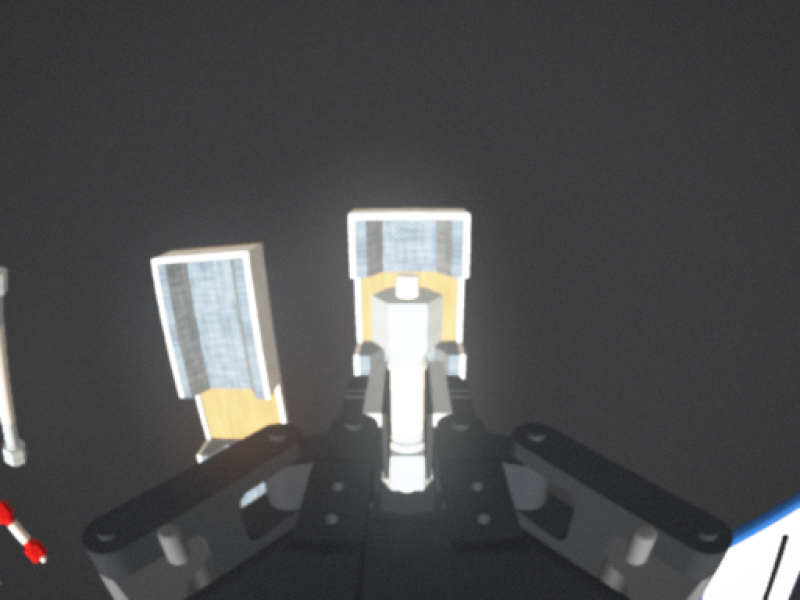

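Box_80's near rim corners are at (349,212) and (470,212), with its notch at (350,276)/(469,276) and (354,345)/(466,345). Box_180's near corners are at (154,261) and (250,249), with its notch at (182,396)/(268,398).

Run:
```python
from h import *
d=np.load("pics/w8.npz")
f=lambda u,v,z:(wray((u/1.5625,v/1.5625),z,d["p"],d["q"])*1000).round(1)
for n,P in dict(b80near=((349,212),(470,212)),notchN=((350,276),(469,276)),notchF=((354,345),(466,345)),b180near=((154,261),(250,249)),n180N=((182,396),(268,398))).items():
    a=[f(*p,.024 if n[0]!='c' else .0095) for p in P];print(n,*a,np.mean(a,0))
```

```text
b80near [419.4 341. ] [420.6 396.4] [420.  368.7]
notchN [449.7 339.9] [450.9 396.1] [450.3 368. ]
notchF [484.9 339.8] [486.1 395.3] [485.5  367.55]
b180near [438.1 236.1] [434.8 291.6] [436.45 263.85]
n180N [516.2 237.8] [515.4 290.8] [515.8 264.3]
```

>>> move_arm:
  commands:
    - [[0.001,0.002,0.015,0,0,0,0.005],[0,0,0.015,0,0,0,0.005],[0,0,0.015,0,0,0,0.005],[0,0,0.012,0,0,0,0.005],[0,0,0.008,0,0,0,0.005],[0,0,0.006,0,0,0,0.005],[0,0,0.003,0,0,0,0.005],[0,0,0.002,0,0,0,0.005],[0,0,0.0015,0,0,0,0.005],[0,0,0.001,0,0,0,0.005],[0,0,0,0,0,0,0.005],[0,0,0,0,0,0,0.005]]

```text
t: 24.7
eef_pos: [0.4712, 0.3694, -0.0196]
tool_rot: [0.0, 0.011, 1.0, 0.0]
contact_force: [-0.1, 0.1, -0.8]
gripper_width: 0.122
grasp_force: 48.8
```

>>> move_arm:
  commands:
    - [[0,0,0.001,0,0,0,0.005],[0,0,0,0,0,0,0.005]]

```text
t: 24.95
eef_pos: [0.4712, 0.3694, -0.0207]
tool_rot: [0.0, 0.01, 1.0, 0.0]
contact_force: [-0.6, 0.5, -1.0]
gripper_width: 0.123
grasp_force: 48.8
```

>>> move_arm:
  commands:
    - [[0,-0.0015,0,0,0,0,0.005],[0,0,0.0007,0,0,0,0.005],[0,0,0.0005,0,0,0,0.005],[0,0,0,0,0,0,0.005]]

```text
t: 25.45
eef_pos: [0.4711, 0.3678, -0.0209]
tool_rot: [-0.0, 0.011, 1.0, 0.0]
contact_force: [-3.0, -1.5, 10.4]
gripper_width: 0.123
grasp_force: 50.0
```

Seated. Release, rise, then approach column 180.

>>> move_arm:
  commands:
    - [[0,0,-0.0005,0,0,0,0.005],[0,0,0,0,0,0,0.014],[0,0,0,0,0,0,0.022],[0,0,0,0,0,0,0.035],[0,0,0,0,0,0,0.04],[0,0,0,0,0,0,0.04],[0,0,-0.005,0,0,0,0.04],[0,0,-0.015,0,0,0,0.04],[0,0,-0.025,0,0,0,0.04],[0,0,-0.025,0,0,0,0.04],[0,0,0,0,0,0,0.04],[0,0,0,0,0,0,0.04]]

```text
t: 26.95
eef_pos: [0.471, 0.3678, 0.0487]
tool_rot: [0.0, 0.01, 1.0, 0.0]
contact_force: [0.6, -0.0, -0.2]
gripper_width: 0.467
grasp_force: 0.0
```

```bash
python3 go.py 520.7 55.2 50 -17.1;  python3 - <<'E'
from h import *
o=bot.get_obs();im=imaging.read_camera("wrist")[:,:,::-1];cv2.imwrite("pics/w9.png",im);np.savez("pics/w9.npz",p=o["eef_pos"],q=o["tool_rot"])
# white plugs & rim along the central column of the box: print bright-run profile instead of viewing
g=im[:,:,:].min(2);print([int(x) for x in g[100:300:3,260]])
E
```

```text
t 26.95 pos [471.  367.8  48.7] psi 178.8 tilt [0.0001 0.0001] w 0.46699013682577106
turn rz 15.9 shift -139.5 -284.1 -1.3
[69, 66, 67, 74, 72, 74, 74, 75, 78, 77, 81, 86, 147, 245, 255, 226, 220, 204, 255, 255, 255, 232, 253, 254, 254, 253, 253, 254, 254, 254, 253, 255, 255, 255, 255, 255, 255, 255, 255, 255, 255, 255, 253, 249, 253, 245, 253, 254, 253, 253, 254, 255, 254, 194, 188, 241, 253, 92, 89, 86, 86, 83, 80, 81, 77, 75, 70]
```

>>> move_arm:
  commands:
    - [[0,0,0,0,0,7.95,0.04],[0,0,0,0,0,7.95,0.04],[-0.0155,-0.0316,0,0,0,0,0.04],[-0.0155,-0.0316,0,0,0,0,0.04],[-0.0155,-0.0316,0,0,0,0,0.04],[-0.0155,-0.0316,0,0,0,0,0.04],[-0.0155,-0.0316,0,0,0,0,0.04],[-0.0155,-0.0316,0,0,0,0,0.04],[-0.0155,-0.0316,0,0,0,0,0.04],[-0.0155,-0.0316,0,0,0,0,0.04],[-0.0155,-0.0316,0,0,0,0,0.04],[0,0,0.02,0,0,0,0.04],[0,0,0.015,0,0,0,0.04],[0,0,0,0,0,0,0.04],[0,0,0,0,0,0,0.04],[0,0,0,0,0,0,0.04]]

```text
t: 29.0
eef_pos: [0.5212, 0.0555, 0.0141]
tool_rot: [0.0, 0.148, 0.989, 0.0]
contact_force: [0.6, 0.1, -0.2]
gripper_width: 0.469
grasp_force: 0.0
```

```bash
python3 go.py 520.7 55.2 -33 -17.1
```

```text
t 29.0 pos [521.2  55.5  14.1] psi 162.9 tilt [0.0008 0.0003] w 0.4689598204516327
turn rz 0.04 shift 0.4 -0.4 47.1
```

>>> move_arm:
  commands:
    - [[0.0004,-0.0004,0.017,0,0,0,0.035],[0,0,0.015,0,0,0,0.035],[0,0,0.008,0,0,0,0.035],[0,0,0.0045,0,0,0,0.03],[0,0,0.0025,0,0,0,0.03],[0,0,0,0,0,0,0.03],[0,0,0,0,0,0,0.02],[0,0,0,0,0,0,0.012],[0,0,0,0,0,0,0.005],[0,0,0,0,0,0,0.005],[0,0,0,0,0,0,0.005],[0,0,0,0,0,0,0.005]]

```text
t: 30.5
eef_pos: [0.5206, 0.0549, -0.0329]
tool_rot: [0.0, 0.149, 0.989, 0.0]
contact_force: [-0.7, 0.9, 6.1]
gripper_width: 0.124
grasp_force: 48.8
```

>>> move_arm:
  commands:
    - [[0,0,-0.002,0,0,0,0.005],[0,0,-0.005,0,0,0,0.005],[0,0,-0.01,0,0,0,0.005],[0,0,-0.02,0,0,0,0.005],[0,0,-0.03,0,0,0,0.005],[0,0,-0.025,0,0,0,0.005],[0,0,0,0,0,0,0.005],[0,0,0,0,0,0,0.005]]

```text
t: 31.5
eef_pos: [0.5198, 0.0548, 0.0581]
tool_rot: [-0.0, 0.149, 0.989, -0.0]
contact_force: [-0.2, -0.6, -1.7]
gripper_width: 0.124
grasp_force: 48.8
```

```bash
python3 go.py 537 264 60 1
```

```text
t 31.5 pos [519.8  54.8  58.1] psi 162.9 tilt [-0.0007 -0.    ] w 0.12367726462785772
turn rz -18.09 shift -20.9 208.9 -1.9
```

>>> move_arm:
  commands:
    - [[0,0,0,0,0,-9.05,0.005],[0,0,0,0,0,-9.05,0.005],[-0.003,0.0298,0,0,0,0,0.005],[-0.003,0.0298,0,0,0,0,0.005],[-0.003,0.0298,0,0,0,0,0.005],[-0.003,0.0298,0,0,0,0,0.005],[-0.003,0.0298,0,0,0,0,0.005],[-0.003,0.0298,0,0,0,0,0.005],[-0.003,0.0298,0,0,0,0,0.005],[0,0,0,0,0,0,0.005],[0,0,0,0,0,0,0.005],[0,0,0,0,0,0,0.005],[0,0,0,0,0,0,0.005]]

```text
t: 33.12
eef_pos: [0.5378, 0.2626, 0.0585]
tool_rot: [-0.0, -0.008, 1.0, -0.0]
contact_force: [-0.3, -0.0, -1.2]
gripper_width: 0.119
grasp_force: 48.9
```

```bash
python3 go.py 537 264 -20 1;  python3 - <<'E'
from h import *
o=bot.get_obs();im=imaging.read_camera("wrist")[:,:,::-1];cv2.imwrite("pics/w10.png",im);np.savez("pics/w10.npz",p=o["eef_pos"],q=o["tool_rot"])
cv2.imwrite("pics/w10c.png",cv2.resize(im,(800,600),interpolation=3))
E
```

```text
t 33.125 pos [537.8 262.6  58.5] psi -179.1 tilt [-0.0002 -0.0005] w 0.11948911887246935
turn rz -0.08 shift 0.8 1.4 78.5
```

View pics/w10c.png

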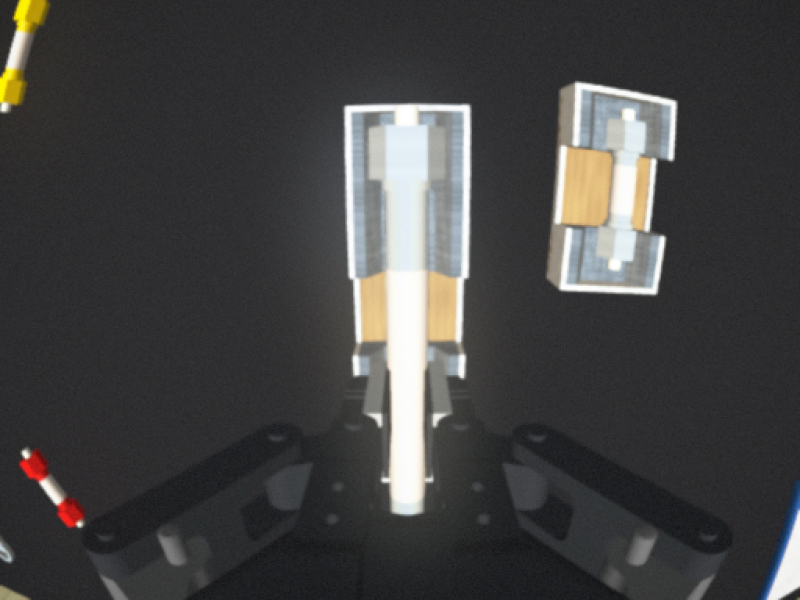

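Column 80 lies well in its box, around (620,190). Box_180's notch at (350–468, 276–345) sits just as box_130's did. Lowering.

>>> move_arm:
  commands:
    - [[0.0008,0.0008,0.015,0,0,0,0.005],[0,0,0.015,0,0,0,0.005],[0,0,0.015,0,0,0,0.005],[0,0,0.012,0,0,0,0.005],[0,0,0.008,0,0,0,0.005],[0,0,0.006,0,0,0,0.005],[0,0,0.003,0,0,0,0.005],[0,0,0.002,0,0,0,0.005],[0,0,0.0015,0,0,0,0.005],[0,0,0.001,0,0,0,0.005],[0,0,0,0,0,0,0.005],[0,0,0,0,0,0,0.005]]

```text
t: 34.67
eef_pos: [0.537, 0.2645, -0.0198]
tool_rot: [0.0, -0.009, 1.0, 0.0]
contact_force: [-0.3, -1.3, -1.2]
gripper_width: 0.125
grasp_force: 48.9
```

>>> move_arm:
  commands:
    - [[0,0,0.001,0,0,0,0.005],[0,0,0.0005,0,0,0,0.005],[0,0,0,0,0,0,0.005],[0,0,0,0,0,0,0.005]]

```text
t: 35.17
eef_pos: [0.537, 0.2645, -0.0209]
tool_rot: [0.0, -0.009, 1.0, 0.0]
contact_force: [-2.4, -1.2, 6.0]
gripper_width: 0.123
grasp_force: 49.5
```

>>> move_arm:
  commands:
    - [[0,0,-0.0005,0,0,0,0.005],[0,0,0,0,0,0,0.014],[0,0,0,0,0,0,0.022],[0,0,0,0,0,0,0.035],[0,0,0,0,0,0,0.04],[0,0,0,0,0,0,0.04],[0,0,-0.005,0,0,0,0.04],[0,0,-0.015,0,0,0,0.04],[0,0,-0.025,0,0,0,0.04],[0,0,-0.025,0,0,0,0.04],[0,0,0,0,0,0,0.04],[0,0,0,0,0,0,0.04]]

```text
t: 36.67
eef_pos: [0.5367, 0.2644, 0.0492]
tool_rot: [0.0, -0.009, 1.0, 0.0]
contact_force: [0.7, 0.8, 0.5]
gripper_width: 0.465
grasp_force: 0.0
```

```bash
python3 go.py 488.7 -261.7 50 8.5
```

```text
t 36.675 pos [536.7 264.4  49.2] psi -179.0 tilt [0.     0.0001] w 0.4653716450379368
turn rz -7.5 shift 125.2 -513.3 -0.8
```

>>> move_arm:
  commands:
    - [[0,0,0,0,0,-7.5,0.04],[0.0083,-0.0342,0,0,0,0,0.04],[0.0083,-0.0342,0,0,0,0,0.04],[0.0083,-0.0342,0,0,0,0,0.04],[0.0083,-0.0342,0,0,0,0,0.04],[0.0083,-0.0342,0,0,0,0,0.04],[0.0083,-0.0342,0,0,0,0,0.04],[0.0083,-0.0342,0,0,0,0,0.04],[0.0083,-0.0342,0,0,0,0,0.04],[0.0083,-0.0342,0,0,0,0,0.04],[0.0083,-0.0342,0,0,0,0,0.04],[0.0083,-0.0342,0,0,0,0,0.04],[0.0083,-0.0342,0,0,0,0,0.04],[0.0083,-0.0342,0,0,0,0,0.04],[0.0083,-0.0342,0,0,0,0,0.04],[0.0083,-0.0342,0,0,0,0,0.04],[0,0,0,0,0,0,0.04],[0,0,0,0,0,0,0.04],[0,0,0,0,0,0,0.04]]

```text
t: 39.05
eef_pos: [0.4896, -0.2598, 0.0487]
tool_rot: [-0.0, -0.075, 0.997, 0.0]
contact_force: [0.2, 0.5, 0.2]
gripper_width: 0.47
grasp_force: 0.0
```

```bash
python3 go.py 488.7 -261.7 -33 8.5
```

```text
t 39.05 pos [ 489.6 -259.8   48.7] psi -171.4 tilt [-0.0007  0.0009] w 0.47032852474452147
turn rz 0.11 shift 1.2 -1.8 81.7
```

>>> move_arm:
  commands:
    - [[0.001,-0.001,0.02,0,0,0,0.035],[0,0,0.02,0,0,0,0.035],[0,0,0.017,0,0,0,0.035],[0,0,0.012,0,0,0,0.035],[0,0,0.007,0,0,0,0.03],[0,0,0.0035,0,0,0,0.03],[0,0,0.002,0,0,0,0.03],[0,0,0,0,0,0,0.03],[0,0,0,0,0,0,0.02],[0,0,0,0,0,0,0.012],[0,0,0,0,0,0,0.005],[0,0,0,0,0,0,0.005],[0,0,0,0,0,0,0.005],[0,0,0,0,0,0,0.005]]
  squeeze: 70

```text
t: 40.8
eef_pos: [0.4889, -0.2624, -0.032]
tool_rot: [0.0, -0.074, 0.997, -0.0]
contact_force: [-1.5, 1.6, 5.6]
gripper_width: 0.114
grasp_force: 68.4
```

>>> move_arm:
  commands:
    - [[0,0,-0.002,0,0,0,0.005],[0,0,-0.005,0,0,0,0.005],[0,0,-0.01,0,0,0,0.005],[0,0,-0.02,0,0,0,0.005],[0,0,-0.03,0,0,0,0.005],[0,0,-0.025,0,0,0,0.005],[0,0,0,0,0,0,0.005],[0,0,0,0,0,0,0.005]]

```text
t: 41.8
eef_pos: [0.4881, -0.2621, 0.059]
tool_rot: [-0.0, -0.074, 0.997, 0.0]
contact_force: [-0.1, -0.4, -2.5]
gripper_width: 0.111
grasp_force: 68.5
```

```bash
python3 go.py 475.5 -363 60 -9
```

```text
t 41.8 pos [ 488.1 -262.1   59. ] psi -171.5 tilt [-0.0008  0.0004] w 0.11063214188334072
turn rz 17.5 shift -3.3 -101.6 -1.0
```

>>> move_arm:
  commands:
    - [[0,0,0,0,0,5.9,0.005],[0,0,0,0,0,5.8,0.005],[0,0,0,0,0,5.8,0.005],[-0.0007,-0.0203,0,0,0,0,0.005],[-0.0007,-0.0203,0,0,0,0,0.005],[-0.0007,-0.0203,0,0,0,0,0.005],[-0.0007,-0.0203,0,0,0,0,0.005],[-0.0005,-0.0203,0,0,0,0,0.005],[0,0,0,0,0,0,0.005],[0,0,0,0,0,0,0.005],[0,0,0,0,0,0,0.005],[0,0,0,0,0,0,0.005]]

```text
t: 43.3
eef_pos: [0.4764, -0.3623, 0.0596]
tool_rot: [0.0, 0.078, 0.997, 0.0]
contact_force: [-0.2, -0.2, -2.6]
gripper_width: 0.112
grasp_force: 68.5
```

```bash
python3 go.py 475.5 -363 -20 -9;  python3 - <<'E'
from h import *
o=bot.get_obs();im=imaging.read_camera("wrist")[:,:,::-1];cv2.imwrite("pics/w11.png",im);np.savez("pics/w11.npz",p=o["eef_pos"],q=o["tool_rot"])
cv2.imwrite("pics/w11c.png",cv2.resize(im,(800,600),interpolation=3))
E
```

```text
t 43.3 pos [ 476.4 -362.3   59.6] psi 171.1 tilt [0.     0.0004] w 0.1124338772762226
turn rz 0.07 shift 0.8 -0.8 79.6
```

View pics/w11c.png

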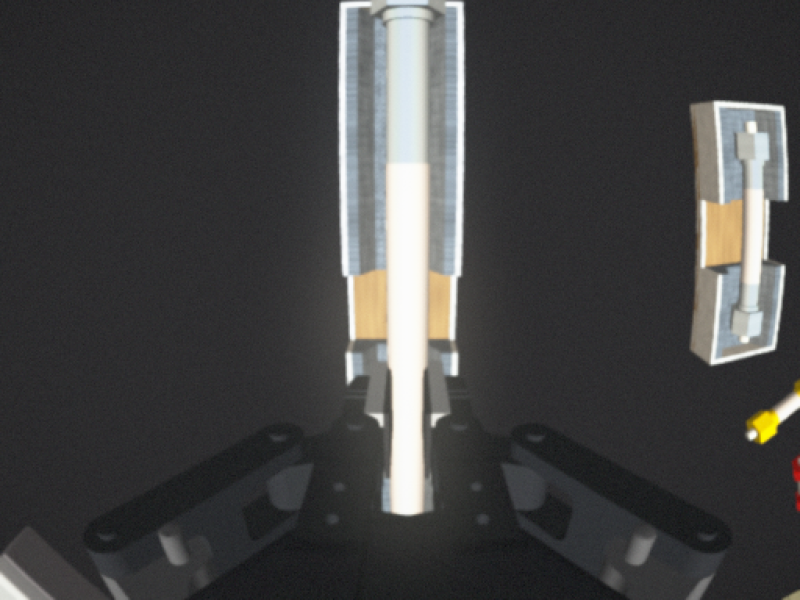

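Box_280's notch is at (343–462, 275–341), centred on 402.5 against the column's 407. I'll shift tool y by about -1.7 mm and lower.

>>> move_arm:
  commands:
    - [[0.0005,-0.0017,0.015,0,0,0,0.005],[0,0,0.015,0,0,0,0.005],[0,0,0.015,0,0,0,0.005],[0,0,0.013,0,0,0,0.005],[0,0,0.008,0,0,0,0.005],[0,0,0.006,0,0,0,0.005],[0,0,0.003,0,0,0,0.005],[0,0,0.002,0,0,0,0.005],[0,0,0.001,0,0,0,0.005],[0,0,0.001,0,0,0,0.005],[0,0,0,0,0,0,0.005],[0,0,0,0,0,0,0.005]]

```text
t: 44.85
eef_pos: [0.4754, -0.3648, -0.0193]
tool_rot: [0.0, 0.078, 0.997, -0.0]
contact_force: [-0.6, 0.6, -2.1]
gripper_width: 0.112
grasp_force: 68.5
```

>>> move_arm:
  commands:
    - [[0,0,0.001,0,0,0,0.005],[0,0,0.0005,0,0,0,0.005],[0,0,0,0,0,0,0.005],[0,0,0,0,0,0,0.005]]

```text
t: 45.35
eef_pos: [0.4755, -0.3649, -0.02]
tool_rot: [0.0, 0.079, 0.997, 0.0]
contact_force: [-2.4, 0.7, 7.3]
gripper_width: 0.112
grasp_force: 69.5
```

Seated. Release, rise and check.

>>> move_arm:
  commands:
    - [[0,0,-0.0005,0,0,0,0.005],[0,0,0,0,0,0,0.014],[0,0,0,0,0,0,0.022],[0,0,0,0,0,0,0.035],[0,0,0,0,0,0,0.04],[0,0,0,0,0,0,0.04],[0,0,-0.005,0,0,0,0.04],[0,0,-0.015,0,0,0,0.04],[0,0,-0.025,0,0,0,0.04],[0,0,-0.03,0,0,0,0.04],[0,0,-0.03,0,0,0,0.04],[0,0,-0.03,0,0,0,0.04],[0,0,0,0,0,0,0.04],[0,0,0,0,0,0,0.04]]

```text
t: 47.1
eef_pos: [0.4751, -0.3646, 0.1148]
tool_rot: [0.0, 0.078, 0.997, 0.0]
contact_force: [-1.3, 0.5, -1.0]
gripper_width: 0.467
grasp_force: 0.0
```

Run:
```python
from h import *
t=imaging.read_camera("top")[160:310,90:440,::-1];w=imaging.read_camera("wrist")[:,:,::-1]
cv2.imwrite("pics/fin.png",np.vstack([cv2.resize(t,(700,300),interpolation=3),cv2.copyMakeBorder(cv2.resize(w,(400,300),interpolation=3),0,0,150,150,cv2.BORDER_CONSTANT)]))
```

```text
(no output)
```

View pics/fin.png

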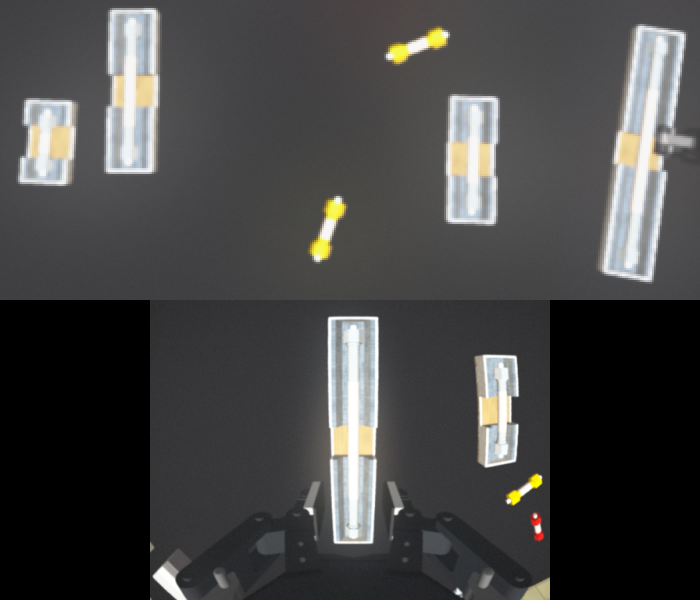

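All four columns lie centred in their own grooves: (45,142), (132,90), (472,158) and (648,150) in the top view.

```bash
python3 -c "
from station import bot;print(bot.hand_in())"
```

```text
the job is handed in; nothing more can be done
None
```

I put all four columns down in the foam grooves of their own boxes without dropping any, never went near the wrench or bottle, and handed the job in at about 47 s; the hand-in returned no verdict.

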